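# Cock the belt grinder's tension wheel and pin it

### The arm

A 6-joint arm with a two-finger parallel gripper is mounted at the origin on a cart in front of the work surface, level with it; the furniture and walls round the work are solid. World frame = base frame: x ahead of the robot, y to its left, z up, the work surface at z = 0. Lengths are in m, angles in rad, forces in N, time in s.
With the tool pointing down it reaches from about 0.425 to 0.925 m from the base axis. Payload 12.5 kg.
Tool frame: the origin (TCP) lies on the centre line of the jaws, within the pads' length; the fingertips stand 11 mm ahead of it and the grasp point (between the pads) lies 8 mm behind it; z points along the fingers, x is the direction in which the jaws open and shut, and the axes are right-handed (so a half turn about z gives the same grasp; the last joint's range is limited). The gripper opens to 85 mm and grips with 20 to 120 N. Pads are 22 mm wide; open, the fingers measure 114 mm over their backs; the gripper's body (76 mm by 85 mm) begins 54 mm behind the grasp point. The pads swing forward as they close: fully open they stand 13 mm farther back than shut.
Start: joints at [1.223, 0.491, 1.559, -0, 1.092, -0.106], TCP at [0.15, 0.607, 0.242] pointing down, gripper open.
Joint ranges: [-3.1, 3.1], [-0.84, 2.19], [0.05, 2.79], [-1.13, 4.28], [0.06, 2.93], [-2.69, 2.69]. Speed limits (rad/s): [2.22, 2.22, 2.79, 3.14, 3.14, 3.14].

### API

Orientations are given as a 3x3 rotation matrix whose columns are the frame's x, y, z axes.
In Python, from plant import bot gives the robot as it stands. The module is installed in compiled form; this text tells all that it offers.
- The arm moves only by the tool servo_tool, never from a script. Its argument "steps" is a list of rows, each a list of 3 entries, a list of its own where there are three numbers: the shift along the tool's x, y, z normalised to -1 to 1, where 1 is 0.025 m, then the turn, a rotation vector about the tool's x, y, z normalised to -1 to 1, where 1 is 6 degrees, then the opening, from 0 (shut) to 1 (fully open). A call has exactly 5 rows; each row shifts and turns the commanded pose from where the row before left it, along the tool's axes as they then stand; what a row does not reach is not made up. A row lasts 1/12 s, in which the tool goes at most 41.7 mm and 7.16 degrees, less where a joint would pass 70% of its speed; a pose out of reach is approached as far as the arm can. A call with a number of a shift or a turn outside -1 to 1 is refused whole. A call with a gripper value outside its range is refused whole. The fingers move at their own pace and stop on an object; "newtons" is the grip in N (left out, the last holds). Time passes only in rows, so rows that do not move let the fingers close, or fill a call up. It gives the time, the measured TCP pose, the force and the opening at its end, in the units of the state.
- bot.get_state(): the state, without advancing time (a new reading comes with each control period).
- bot.read_camera(name): name is "scene" or "top"; returns a dict with "frame" (384x512x3 uint8, red, green, blue), "camera_matrix" (3x3 intrinsics, pixels), "k1" (the pictures are not rectified: a ray, as slopes to the right and down, at radius r is drawn at 1 + k1 r^2 times it, then the intrinsics apply), "R" (3x3) and "t" (3): a world point X has camera coordinates R X + t. Camera axes: x right, y down, z forward; pixel columns grow to the right and rows downward; lengths in m; the calibration is good to about 2 mm. A picture is of the moment at which its call begins. There is no depth.
- bot.sign_off(): hands the job in, once; it reports no verdict.
The state is a dict: "t": time; "joint_pos": joint angles; "dq": joint speeds; "effort": joint torques, N m; "eef_pos": TCP position; "orientation": TCP orientation; "force": force on the tool from outside, world axes, zero at the start; "ft_torque": the same for the moment, N m; "finger_gap": finger opening in m.
Only numpy, scipy, OpenCV 4.12 (cv2) and the standard library are available. Lean on these libraries where they do the work, as an engineer would, in place of code of your own. Each camera call takes 0.05 s, during which the arm holds its last target.

### The job

The glass-edge grinder needs a new belt. Take the locking pin from its stand, put it in the bore of the red tension wheel, and with it turn the wheel clockwise against its spring until the pin drops into the lock hole under the wheel; push it fully home and let go, so that the pin holds the wheel. Leave the other things on the table where they are.

Things in the scene. Friction and masses are not known exactly. Their poses are not given: they have to be found in the camera images.
- pin_grip (a point): Locking pin, 103 mm tall, 0.12 kg, standing upright in its stand. This point is the middle of its ribbed orange grip (round, diameter 24, 50 long); z runs up along the pin. Under the grip a steel collar (diameter 30, 6 thick, its underside 31 below this point), then the steel shank (diameter 14, 47 long, the last 8 mm tapering to diameter 7).
- pin_tip (a point): The lower end of the pin's shank, on its axis, 78 mm below pin_grip. At the start the collar rests on the stand (aluminium block 56 mm square, 52 high, left or right of the grinder) and the shank hangs in the stand's hole: lift it 47 mm to clear.
- wheel_axis (a point): Point on the wheel's upright axis, 75 mm above the table; axes are the grinder's (green base 250 x 320, 26 high). The red spoked wheel is 162 mm across, hub to 87 mm height; opposite the bore its arm carries a black roller (diameter 42, 109 high, 100 mm from the axis). A black drum (diameter 90, 122 high) stands 157 mm away.
- bore (a point): Centre of the mouth of the pin bore, on top of a steel block 38 mm square on the wheel, 60 mm from its axis; moves with the wheel. Straight through hole, diameter 17, from z = 75 down to 53 mm. Below lies a flat steel index plate, top at z = 50 mm; off the lock hole the pin's tip stands on it. Under spring load the pin rubs in the bore with up to about 8 N.
- tension_wheel (a joint): Turn of the wheel, rad: 0 at rest stop, grows clockwise from above, to 1.35. A spring drives it back: 3 to 7 N at the bore. The index plate's one lock hole (diameter 17, 60 mm from the axis) comes under the bore somewhere between 0.55 and 1.05, never known beforehand. Pin home: collar on the block, tip at z = 28 mm.
- powder_jar_mid (a point): Middle of a bystander: glass jar of pale blue powder, diameter 83, 99 high, at the side of the grinder opposite to the pin stand.
- tape_mid (a point): Middle of a bystander: roll of blue tape, diameter 77, 24 high, at the front left.
- tin_mid (a point): Middle of a bystander: dark green hinged tin, 77 x 123 x 35, on the left.
- scraper_mid (a point): Middle of a bystander: yellow scraper, 107 x 26 x 14, on the left near the front.
Mind the look-alikes: they are no part of the job. Of the things like the part that bears pin_grip, leave any that is blue; of the rest the smaller one is meant.

How it is judged:
By the outcome, as a careful person would: the job done as asked, in the order asked, and still so for the second after the job is handed in, with the robot touching nothing.
It also fails if it takes over 67 s, if anything falls off the work surface, if the arm or the gripper's body presses on something with over 40 N, if the wrist force passes 120 N, or if a joint passes its speed limit or range.

## Working session

There is one attempt and no reset: what is moved stays moved. The work goes in short steps, Python scripts to look and compute and a tool call to move; the robot and the scene stay as the last step left them, time stands still between calls to the robot, and variables do not carry over. Pictures are saved under pics/ and viewed, and the job is handed in when it is done.

Besides the shell and the picture viewer there is one more tool, called in YAML: its name, and indented under it one key for each argument. servo_tool: Moves the arm, as the interface text tells. Scaled input: -1 to 1 covers 0.025 m each way for a shift and 6 degrees each way for a turn. Its arguments: {"type":"object","properties":{"steps":{"type":"array","items":{"type":"array"}},"newtons":{"type":"number"}},"required":["steps"]}

```bash
mkdir -p pics
python3 - <<'E'
from plant import bot
import cv2,numpy as np
s=bot.get_state()
for k,v in s.items(): print(k,np.round(v,3).tolist())
for n in("scene","top"):
    c=bot.read_camera(n); cv2.imwrite(f"pics/{n}0.png",cv2.cvtColor(c["frame"],cv2.COLOR_RGB2BGR))
    print(n,c["camera_matrix"].tolist(),c["k1"],np.round(c["R"],4).tolist(),c["t"], (-c["R"].T@c["t"]))
E
```

```text
t 0.0
joint_pos [1.223, 0.492, 1.559, 0.0, 1.092, -0.106]
dq [0.0, -0.002, 0.001, 0.001, -0.0, 0.001]
effort [-0.001, -61.843, -26.159, -0.0, 0.004, 0.0]
eef_pos [0.15, 0.607, 0.242]
orientation [[0.239, 0.971, -0.0], [0.971, -0.239, -0.001], [-0.001, -0.0, -1.0]]
force [0.882, -0.557, 0.065]
ft_torque [-0.027, 0.007, -0.009]
finger_gap 0.085
scene [[425.85575843255606, 0.0, 256.7348155247034], [0.0, 425.85575843255606, 193.45288582942277], [0.0, 0.0, 1.0]] 0.0030997911127440526 [[-0.9008, -0.4335, -0.0251], [-0.1649, 0.395, -0.9037], [0.4017, -0.81, -0.4274]] [0.48292144 0.13386941 1.43113911] [-0.11775538  1.31561935  0.74469638]
top [[442.4468308549831, 0.0, 255.491609272916], [0.0, 442.4468308549831, 196.82642278183414], [0.0, 0.0, 1.0]] -0.010304613724817453 [[-0.0196, -0.9998, -0.0068], [-0.9877, 0.0204, -0.1553], [0.1554, 0.0037, -0.9878]] [0.06246755 0.51113958 1.69373672] [0.24277504 0.04574593 1.7529625 ]
```

View pics/scene0.png

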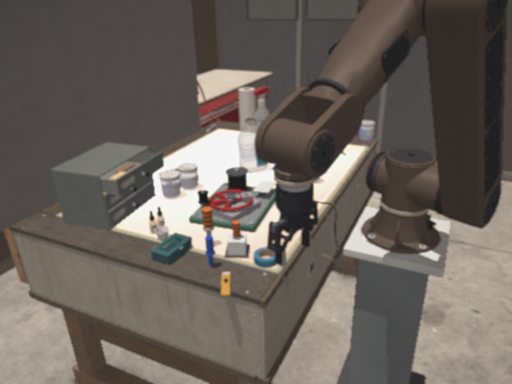

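View pics/top0.png

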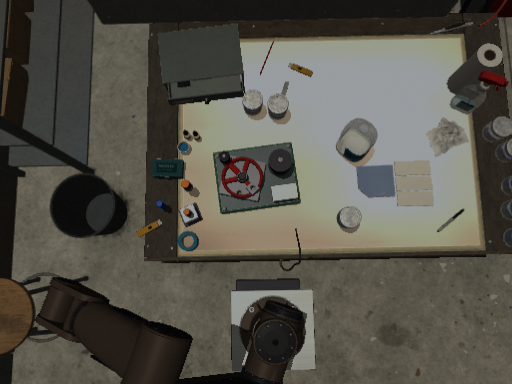

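Run:
```python
import cv2
a=cv2.imread("pics/top0.png")[125:255,140:310]; cv2.imwrite("pics/top0z.png",cv2.resize(a,None,fx=4.5,fy=4.5,interpolation=cv2.INTER_CUBIC))
a=cv2.imread("pics/scene0.png")[150:300,140:330]; cv2.imwrite("pics/scene0z.png",cv2.resize(a,None,fx=4,fy=4,interpolation=cv2.INTER_CUBIC))
```

```text
(no output)
```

View pics/top0z.png

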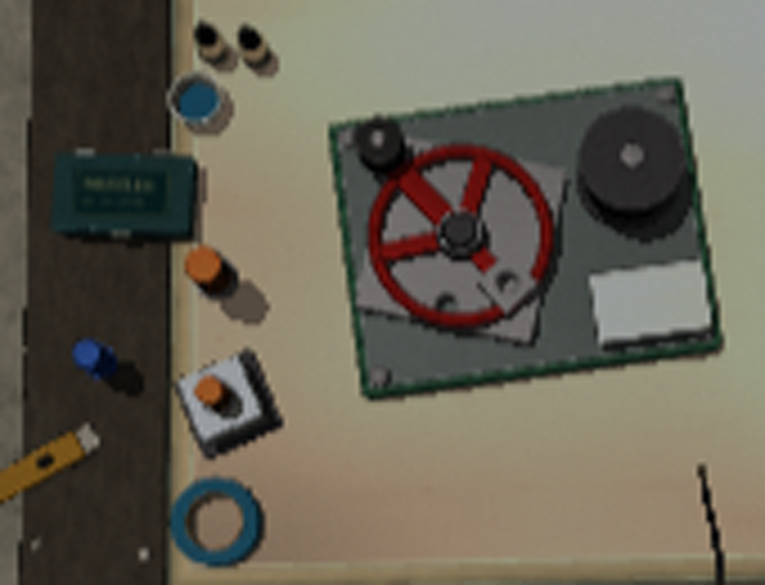

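View pics/scene0z.png

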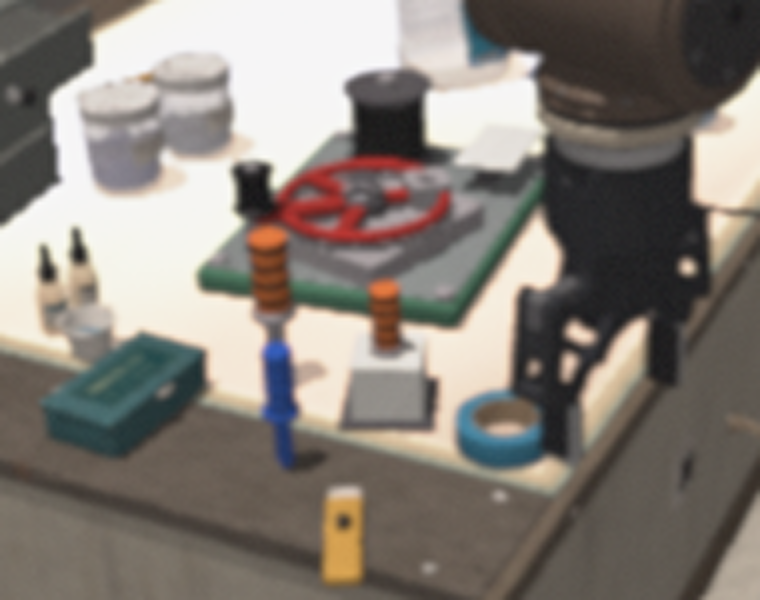

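```bash
cat > h.py <<'E'
from plant import bot
import cv2,numpy as np
def ray(c,uv):
    K=c["camera_matrix"];d=(np.array(uv,float)-K[:2,2])/[K[0,0],K[1,1]]
    x=d.copy()
    for _ in range(5): x=d/(1+c["k1"]*(x@x))
    R=c["R"]; return -R.T@c["t"], R.T@np.r_[x,1]
def onz(c,uv,z):
    o,d=ray(c,uv); return o+d*(z-o[2])/d[2]
def tri(c1,u1,c2,u2):
    o1,d1=ray(c1,u1);o2,d2=ray(c2,u2)
    s=np.linalg.lstsq(np.c_[d1,-d2],o2-o1,rcond=None)[0]
    a,b=o1+d1*s[0],o2+d2*s[1]; return (a+b)/2,np.linalg.norm(a-b)
def proj(c,X):
    p=c["R"]@np.array(X)+c["t"];x=p[:2]/p[2];x=x*(1+c["k1"]*(x@x));K=c["camera_matrix"]
    return np.array([K[0,0],K[1,1]])*x+K[:2,2]
def blobs(f,lo,hi,amin=15):
    h=cv2.cvtColor(f,cv2.COLOR_RGB2HSV);m=cv2.inRange(h,lo,hi)
    n,l,s,ce=cv2.connectedComponentsWithStats(m)
    return [(ce[i].round(2).tolist(),s[i].tolist()) for i in range(1,n) if s[i,4]>=amin],l
E
python3 - <<'E'
from h import *
T=bot.read_camera("top");S=bot.read_camera("scene")
for c,n in((T,"top"),(S,"scene")):
    for nm,lo,hi in(("orange",(4,150,90),(17,255,255)),("red",(0,150,60),(3,255,255)),("red2",(172,150,60),(180,255,255))):
        print(n,nm,blobs(c["frame"],lo,hi)[0])
f=T["frame"]
for name,z,p in(("block bore top",.075,(507,283)),("lock",.05,(445,305)),("hub",.087,(461,232)),("roller",.109,(379,142)),("drum",.122,(632,157)),("pin top",.108,(209,386)),
  ("stand a",.052,(178,384)),("stand b",.052,(246,350)),("stand c",.052,(209,453)),("stand d",.052,(266,412)),
 ("base a",.026,(330,124)),("base b",.026,(680,80)),("base c",.026,(720,345)),("base d",.026,(368,396))):
    u=np.array(p)/4.5+[140,125]-0.4
    print(name,u.round(1),onz(T,u,z).round(4))
E
```

```text
top orange [([184.42, 183.4], [181, 180, 8, 8, 48]), ([186.0, 211.29], [184, 209, 5, 6, 24])]
top red [([266.0, 58.24], [260, 43, 13, 31, 37]), ([493.4, 76.9], [481, 71, 25, 14, 180]), ([239.11, 173.89], [222, 157, 41, 40, 401]), ([247.0, 182.24], [245, 180, 5, 5, 17])]
top red2 []
scene orange [([206.96, 216.07], [203, 206, 9, 21, 137]), ([235.86, 227.12], [233, 220, 6, 16, 76])]
scene red [([260.44, 90.73], [255, 88, 13, 7, 52]), ([230.69, 95.75], [227, 94, 9, 5, 16]), ([206.53, 108.47], [204, 105, 6, 7, 15]), ([234.29, 190.11], [225, 189, 19, 3, 45]), ([223.43, 202.19], [208, 192, 44, 18, 211])]
scene red2 [([203.35, 110.41], [201, 108, 6, 6, 17]), ([231.6, 115.77], [223, 110, 15, 11, 87])]
block bore top [252.3 187.5] [0.5435 0.0637 0.075 ]
lock [238.5 192.4] [0.5297 0.1181 0.05  ]
hub [242.  176.2] [0.5863 0.102  0.087 ]
roller [223.8 156.2] [0.6612 0.1697 0.109 ]
drum [280.  159.5] [ 0.6404 -0.0438  0.122 ]
pin top [186.  210.4] [0.4556 0.3133 0.108 ]
stand a [179.2 209.9] [0.4651 0.3492 0.052 ]
stand b [194.3 202.4] [0.4935 0.2906 0.052 ]
stand c [186.  225.3] [0.4049 0.3222 0.052 ]
stand d [198.7 216.2] [0.4393 0.2733 0.052 ]
base a [212.9 152.2] [0.6997 0.2196 0.026 ]
base b [290.7 142.4] [ 0.7336 -0.094   0.026 ]
base c [299.6 201.3] [ 0.4932 -0.1213  0.026 ]
base d [221.4 212.6] [0.4545 0.1875 0.026 ]
```

Run:
```python
import cv2,numpy as np
a=cv2.imread("pics/top0.png")
def z(im,x,y,w,h,f,o):
    b=cv2.resize(im[y:y+h,x:x+w],None,fx=f,fy=f,interpolation=cv2.INTER_CUBIC)
    for i in range(0,w,5): cv2.putText(b,str(x+i),(i*f,8),0,.3,(0,255,255)); cv2.line(b,(i*f+f//2,10),(i*f+f//2,14),(0,255,0))
    for i in range(0,h,5): cv2.putText(b,str(y+i),(0,i*f+f//2+3),0,.3,(0,255,255)); 
    return b
A=z(a,172,192,36,42,14,0); cv2.imwrite("pics/p1.png",A)
cv2.imwrite("pics/p2.png",z(a,218,150,48,52,11,0))
s=cv2.imread("pics/scene0.png"); cv2.imwrite("pics/p3.png",z(s,222,214,30,46,12,0))
```

```text
(no output)
```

View pics/p1.png

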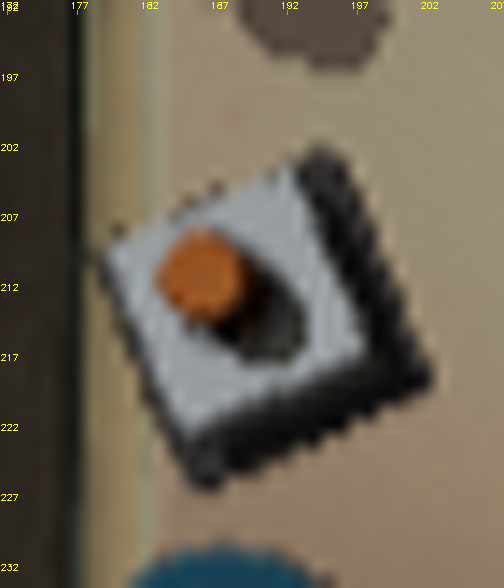

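View pics/p2.png

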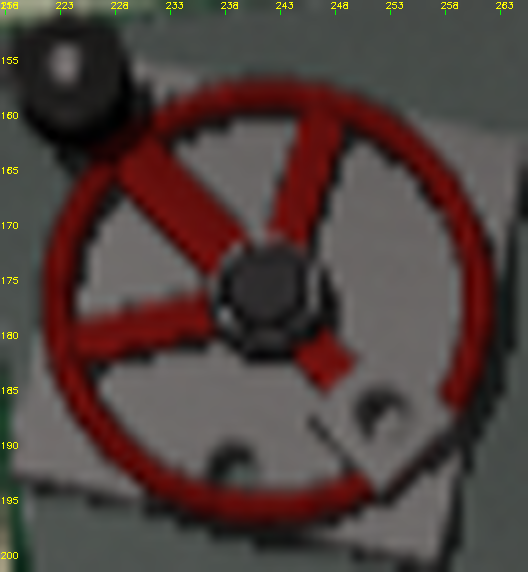

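View pics/p3.png

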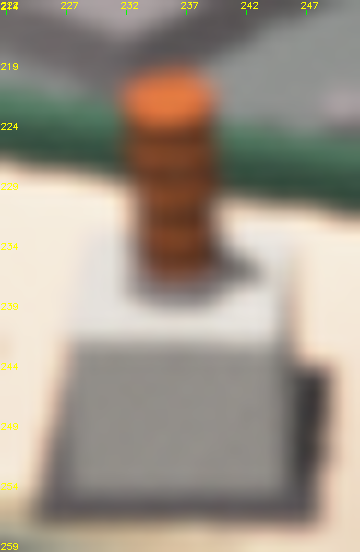

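Run:
```python
from h import *
T=bot.read_camera("top");S=bot.read_camera("scene")
print("pin top",onz(T,(185.86,210.9),.108),onz(S,(235.6,221.8),.108),tri(T,(185.86,210.9),S,(235.6,221.8)))
print("stand",onz(T,(188.43,212.8),.052))
b=onz(T,(252.1,186.9),.075);l=onz(T,(238.6,191.9),.05)
print("bore",b,"lock",l)
for z in(.06,.07,.075):print("ring",onz(T,(241.95,176.9),z))
r=onz(T,(223.5,155.3),.109);print(r)
a=b+(r-b)*60/160;a[2]=.075;print("axis",a)
for q in(b,l,r): d=(q-a)[:2];print(np.hypot(*d),np.degrees(np.arctan2(d[1],d[0])))
for q in((b[0],b[1],.075),(a[0],a[1],.087)):print(proj(S,q))
a=cv2.cvtColor(S["frame"],cv2.COLOR_RGB2BGR)[175:220,195:270]
cv2.imwrite("pics/p4.png",cv2.resize(a,None,fx=10,fy=10,interpolation=cv2.INTER_CUBIC))
```

```text
pin top [0.45360899 0.31401465 0.108     ] [0.45234708 0.31768796 0.108     ] (array([0.45402649, 0.31442297, 0.1059291 ]), np.float64(0.0003297842388590112))
stand [0.45316536 0.31314002 0.052     ]
bore [0.54579107 0.06432896 0.075     ] lock [0.53157729 0.11767186 0.05      ]
ring [0.58895991 0.10336513 0.06      ]
ring [0.58691506 0.10302478 0.07      ]
ring [0.58589264 0.10285461 0.075     ]
[0.66454877 0.17093657 0.109     ]
axis [0.59032521 0.10430682 0.075     ]
0.059845789319819806 -138.08599433592022
0.06024900454928608 167.18345255133454
0.09974298219969975 41.91400566407976
[246.26697243 193.85563669]
[230.23296678 193.20062861]
```

View pics/p4.png

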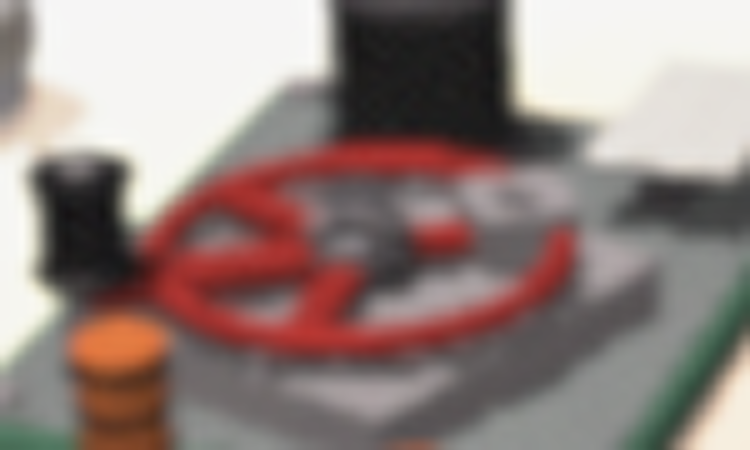

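servo_tool:
  steps:
    - [[0,1,0],[0,0,-1],1]
    - [[0,1,0],[0,0,-1],1]
    - [[-1,1,0],[0,0,-0.3],1]
    - [[-1,1,0],[0,0,0],1]
    - [[-1,1,0],[0,0,0],1]
  newtons: 40

```text
t: 0.72
eef_pos: [0.2735, 0.5205, 0.2421]
orientation: [[0.0, 1.0, -0.0], [1.0, -0.0, -0.0], [-0.0, -0.0, -1.0]]
force: [0.8, 1.7, 1.2]
finger_gap: 0.0855
```

servo_tool:
  steps:
    - [[-1,1,0],[0,0,0],1]
    - [[-1,1,0],[0,0,0],1]
    - [[-1,1,0],[0,0,0],1]
    - [[-1,1,0],[0,0,0],1]
    - [[-1,0.9,0],[0,0,0],1]

```text
t: 1.13
eef_pos: [0.3964, 0.3951, 0.2424]
orientation: [[0.001, 1.0, 0.0], [1.0, -0.001, 0.0], [0.0, 0.0, -1.0]]
force: [1.4, 0.6, -0.3]
finger_gap: 0.0854
```

servo_tool:
  steps:
    - [[-1,1,0],[0,0,0],1]
    - [[-1,1,0],[0,0,0],1]
    - [[-0.8,0,0],[0,0,0],1]
    - [[0,0,0],[0,0,0],1]
    - [[0,0,0],[0,0,0],1]

```text
t: 1.55
eef_pos: [0.4454, 0.3257, 0.2424]
orientation: [[0.003, 1.0, -0.0], [1.0, -0.003, 0.0], [0.0, -0.0, -1.0]]
force: [-0.7, -0.6, -0.1]
finger_gap: 0.0854
```

servo_tool:
  steps:
    - [[-0.47,0.32,1],[0,0,0],1]
    - [[0,0,1],[0,0,0],1]
    - [[0,0,1],[0,0,0],1]
    - [[0,0,0.8],[0,0,0],1]
    - [[0,0,0],[0,0,0],1]

```text
t: 1.97
eef_pos: [0.4514, 0.315, 0.144]
orientation: [[-0.0, 1.0, -0.005], [1.0, 0.0, -0.002], [-0.002, -0.005, -1.0]]
force: [-0.2, -0.2, -0.3]
finger_gap: 0.0847
```

```bash
python3 - <<'E'
from h import *
print(bot.get_state()["eef_pos"])
for n,(x,y,w,h) in(("top",(150,160,80,90)),("scene",(190,140,100,130))):
    c=bot.read_camera(n);a=cv2.cvtColor(c["frame"],cv2.COLOR_RGB2BGR)[y:y+h,x:x+w]
    cv2.imwrite(f"pics/{n}1.png",cv2.resize(a,None,fx=4,fy=4,interpolation=cv2.INTER_CUBIC))
E
python3 -c "
import cv2,numpy as np
a=cv2.imread('pics/top1.png');b=cv2.imread('pics/scene1.png')
h=max(a.shape[0],b.shape[0]);f=lambda i:cv2.copyMakeBorder(i,0,h-i.shape[0],0,0,0)
cv2.imwrite('pics/m1.png',np.hstack([f(a),f(b)]))"
```

```text
[0.45144299 0.31497206 0.14403531]
```

View pics/m1.png

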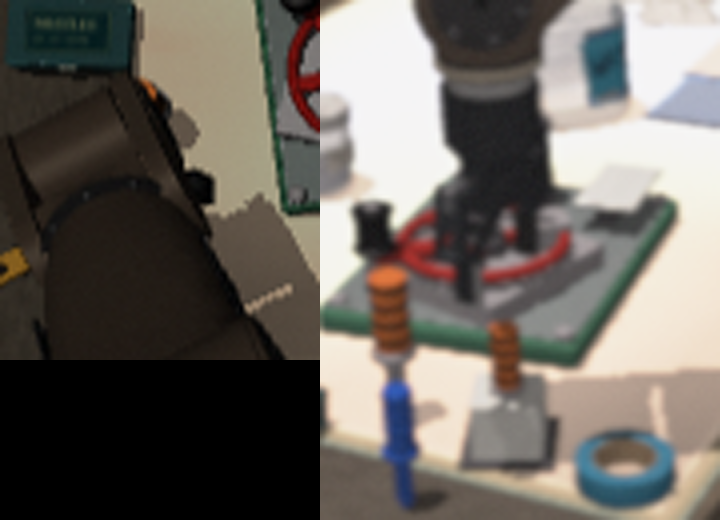

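Run:
```python
from h import *
s=bot.get_state();print(s["eef_pos"],bot.get_state()["t"])
c=bot.read_camera("scene")
for y in(-.045,0,.045): print(proj(c,s["eef_pos"]+[0,y,-.003]))
```

```text
[0.45284841 0.31551061 0.1474391 ] 2.0667
[242.06357413 204.80267451]
[235.23957918 210.96444632]
[228.02037584 217.48306822]
```

servo_tool:
  steps:
    - [[-0.06,0.03,0.9],[0,0,0],1]
    - [[0,0,0.9],[0,0,0],1]
    - [[0,0,0.6],[0,0,0],1]
    - [[0,0,0.25],[0,0,0],1]
    - [[0,0,0],[0,0,0],1]

```text
t: 2.53
eef_pos: [0.4539, 0.3135, 0.0811]
orientation: [[0.001, 1.0, -0.0], [1.0, -0.001, 0.0], [0.0, -0.0, -1.0]]
force: [-0.8, 0.6, -0.3]
finger_gap: 0.0852
```

servo_tool:
  steps:
    - [[0,0,0],[0,0,0],0]
    - [[0,0,0],[0,0,0],0]
    - [[0,0,0],[0,0,0],0]
    - [[0,0,0],[0,0,0],0]
    - [[0,0,0],[0,0,0],0]
  newtons: 50

```text
t: 2.95
eef_pos: [0.4541, 0.3134, 0.0817]
orientation: [[0.001, 1.0, 0.001], [1.0, -0.001, 0.001], [0.001, 0.001, -1.0]]
force: [-1.0, 0.8, 1.6]
finger_gap: 0.0256
```

servo_tool:
  steps:
    - [[0,0,0],[0,0,0],0]
    - [[0,0,0],[0,0,0],0]
    - [[0,0,-0.2],[0,0,0],0]
    - [[0,0,-0.4],[0,0,0],0]
    - [[0,0,-0.4],[0,0,0],0]

```text
t: 3.37
eef_pos: [0.4538, 0.3135, 0.106]
orientation: [[0.001, 1.0, -0.0], [1.0, -0.001, 0.0], [0.0, -0.0, -1.0]]
force: [0.3, 4.3, -5.1]
finger_gap: 0.023
```

servo_tool:
  steps:
    - [[0,0,-0.6],[0,0,0],0]
    - [[0,0,-0.8],[0,0,0],0]
    - [[0,0,-0.8],[0,0,0],0]
    - [[0,0,-0.8],[0,0,0],0]
    - [[0,0,0],[0,0,0],0]

```text
t: 3.78
eef_pos: [0.4548, 0.3135, 0.1845]
orientation: [[0.001, 1.0, 0.004], [1.0, -0.001, 0.002], [0.002, 0.004, -1.0]]
force: [-0.5, -1.2, -1.0]
finger_gap: 0.0227
```

Run:
```python
from h import *
print(bot.get_state()["eef_pos"],bot.get_state()["force"])
for n,(x,y,w,h) in(("scene",(190,140,80,130)),):
    c=bot.read_camera(n);a=cv2.cvtColor(c["frame"],cv2.COLOR_RGB2BGR)[y:y+h,x:x+w]
    cv2.imwrite(f"pics/{n}2.png",cv2.resize(a,None,fx=4.5,fy=4.5,interpolation=cv2.INTER_CUBIC))
```

```text
[0.45477943 0.31350211 0.18448303] [-0.48877145 -1.24347771 -1.03864605]
```

View pics/scene2.png

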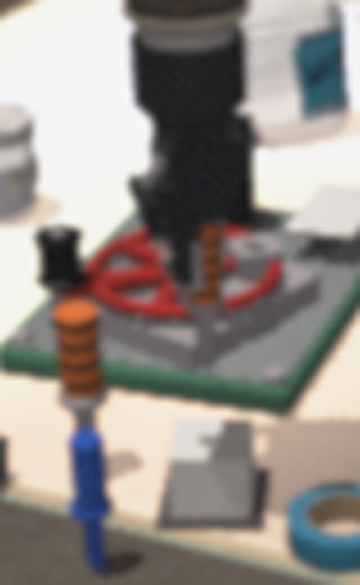

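servo_tool:
  steps:
    - [[-0.9,0.35,0],[0,0,0],0]
    - [[-1,0.35,0],[0,0,0],0]
    - [[-1,0.4,0],[0,0,0],0]
    - [[-1,0.4,0],[0,0,0],0]
    - [[-1,0.4,0],[0,0,0],0]

```text
t: 4.25
eef_pos: [0.5009, 0.1892, 0.1798]
orientation: [[0.001, 1.0, -0.002], [1.0, -0.001, -0.001], [-0.001, -0.002, -1.0]]
force: [0.8, 0.4, -0.7]
finger_gap: 0.0225
```

servo_tool:
  steps:
    - [[-1,0.4,0],[0,0,0],0]
    - [[-1,0.4,0],[0,0,0],0]
    - [[-1,0.4,0],[0,0,0],0]
    - [[-0.9,0.3,0],[0,0,0],0]
    - [[-0.6,0,0],[0,0,0],0]

```text
t: 4.67
eef_pos: [0.5392, 0.0759, 0.1797]
orientation: [[0.002, 1.0, -0.001], [1.0, -0.002, -0.0], [-0.0, -0.001, -1.0]]
force: [-0.3, -0.4, -0.7]
finger_gap: 0.023
```

servo_tool:
  steps:
    - [[0,0,0],[0,0,0],0]
    - [[0,0,0],[0,0,0],0]
    - [[0,0,0],[0,0,0],0]
    - [[0,0,0],[0,0,0],0]
    - [[0,0,0],[0,0,0],0]

```text
t: 5.08
eef_pos: [0.5384, 0.0789, 0.1809]
orientation: [[-0.0, 1.0, -0.0], [1.0, 0.0, 0.0], [0.0, -0.0, -1.0]]
force: [0.5, -0.1, -1.5]
finger_gap: 0.0229
```

Run:
```python
from h import *
print(bot.get_state()["eef_pos"],bot.get_state()["force"])
for n,(x,y,w,h) in(("scene",(200,140,80,80)),("top",(210,140,80,80))):
    c=bot.read_camera(n);a=cv2.cvtColor(c["frame"],cv2.COLOR_RGB2BGR)[y:y+h,x:x+w]
    cv2.imwrite(f"pics/{n}3.png",cv2.resize(a,None,fx=6,fy=6,interpolation=cv2.INTER_CUBIC))
    p=bot.get_state()["eef_pos"]
    print(n,proj(c,p-[0,0,.0763]),proj(c,p+[0,0,.0265]),proj(c,(.5458,.0643,.075)))
```

```text
[0.5383995  0.0788983  0.18086559] [ 0.50737128 -0.07614898 -1.53634337]
scene [245.96518051 188.36843263] [244.91382416 161.75270795] [246.26837879 193.85211799]
top [248.21399249 187.4788629 ] [247.54669255 182.38313922] [252.10747287 186.89756351]
```

View pics/scene3.png

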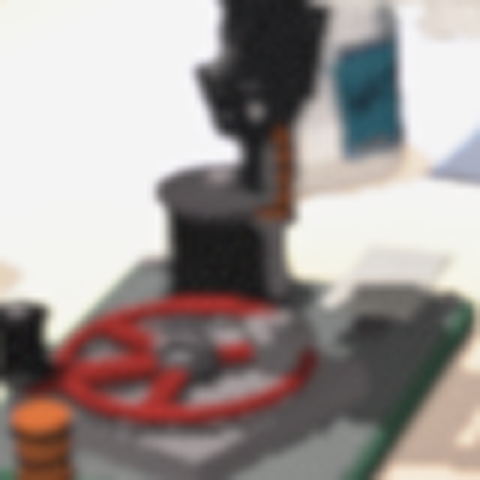

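View pics/top3.png

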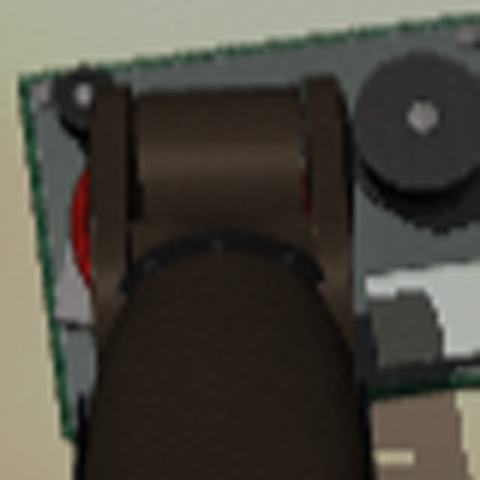

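servo_tool:
  steps:
    - [[-0.58,0.3,0],[0,0,0],0]
    - [[0,0,0.5],[0,0,0],0]
    - [[0,0,0.3],[0,0,0],0]
    - [[0,0,0],[0,0,0],0]
    - [[0,0,0],[0,0,0],0]

```text
t: 5.6
eef_pos: [0.5458, 0.0639, 0.1607]
orientation: [[0.001, 1.0, -0.001], [1.0, -0.001, 0.0], [0.0, -0.001, -1.0]]
force: [0.2, -1.2, -1.0]
finger_gap: 0.0232
```

Run:
```python
from h import *
print(bot.get_state()["eef_pos"],bot.get_state()["force"])
for n,(x,y,w,h) in(("scene",(215,150,60,60)),):
    c=bot.read_camera(n);a=cv2.cvtColor(c["frame"],cv2.COLOR_RGB2BGR)[y:y+h,x:x+w]
    cv2.imwrite(f"pics/{n}4.png",cv2.resize(a,None,fx=10,fy=10,interpolation=cv2.INTER_CUBIC))
    p=bot.get_state()["eef_pos"]
    print(n,proj(c,p-[0,0,.0763]),proj(c,p+[0,0,.0265]),proj(c,(.5458,.0643,.075)))
```

```text
[0.54579332 0.06394179 0.16071169] [ 0.16314286 -1.18091461 -0.96323275]
scene [246.16228829 191.37759432] [245.13301328 165.26274711] [246.26837879 193.85211799]
```

View pics/scene4.png

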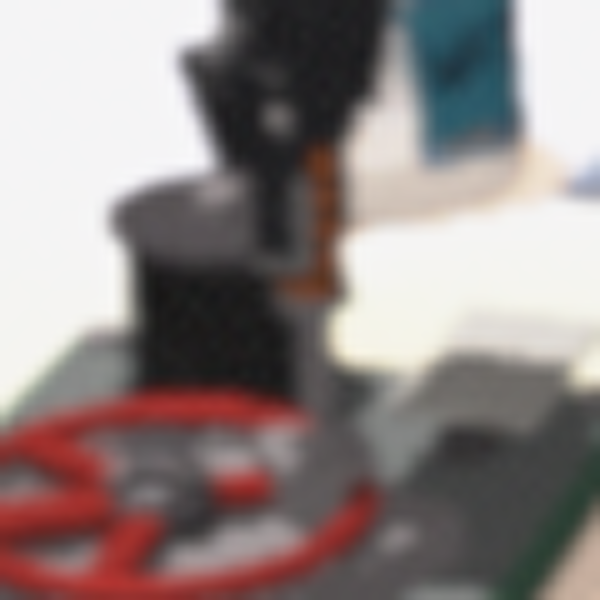

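servo_tool:
  steps:
    - [[0,0,0.15],[0,0,0],0]
    - [[0,0,0.15],[0,0,0],0]
    - [[0,0,0.15],[0,0,0],0]
    - [[0,0,0.1],[0,0,0],0]
    - [[0,0,0],[0,0,0],0]

```text
t: 6.07
eef_pos: [0.5459, 0.0636, 0.1467]
orientation: [[0.001, 1.0, -0.001], [1.0, -0.001, 0.0], [0.0, -0.001, -1.0]]
force: [0.6, -0.2, -1.2]
finger_gap: 0.0231
```

servo_tool:
  steps:
    - [[0,0,0.15],[0,0,0],0]
    - [[0,0,0.15],[0,0,0],0]
    - [[0,0,0.15],[0,0,0],0]
    - [[0,0,0.1],[0,0,0],0]
    - [[0,0,0],[0,0,0],0]

```text
t: 6.48
eef_pos: [0.5459, 0.0636, 0.1329]
orientation: [[0.001, 1.0, -0.001], [1.0, -0.001, 0.0], [0.0, -0.001, -1.0]]
force: [0.4, 0.2, -1.2]
finger_gap: 0.0227
```

Run:
```python
import numpy as np
a=np.array([.5903,.1043]);R=.06
P=None
for k in range(0,64,6):
    t=np.radians(-137.5-k);p=a+R*np.array([np.cos(t),np.sin(t)])
    if P is not None: d=(p-P)/.025; print(k,p.round(4),"tool x %.2f y %.2f"%(d[1],d[0]))
    P=p
```

```text
6 [0.5421 0.0686] tool x 0.19 y -0.16
12 [0.5386 0.0738] tool x 0.21 y -0.14
18 [0.5357 0.0794] tool x 0.22 y -0.12
24 [0.5334 0.0853] tool x 0.23 y -0.09
30 [0.5317 0.0913] tool x 0.24 y -0.07
36 [0.5307 0.0975] tool x 0.25 y -0.04
42 [0.5303 0.1038] tool x 0.25 y -0.02
48 [0.5306 0.1101] tool x 0.25 y 0.01
54 [0.5315 0.1163] tool x 0.25 y 0.04
60 [0.5331 0.1223] tool x 0.24 y 0.06
```

servo_tool:
  steps:
    - [[0,0,0.15],[0,0,0],0]
    - [[0.17,-0.18,0],[0,0,0],0]
    - [[0,0,0],[0,0,0],0]
    - [[0,0,0],[0,0,0],0]
    - [[0,0,0],[0,0,0],0]

```text
t: 6.9
eef_pos: [0.5419, 0.0678, 0.13]
orientation: [[0.001, 1.0, 0.001], [1.0, -0.001, -0.0], [-0.0, 0.001, -1.0]]
force: [2.4, -2.4, -3.9]
finger_gap: 0.0227
```

servo_tool:
  steps:
    - [[0.21,-0.14,0],[0,0,0],0]
    - [[0.22,-0.12,0],[0,0,0],0]
    - [[0.23,-0.09,0],[0,0,0],0]
    - [[0.24,-0.07,0],[0,0,0],0]
    - [[0,0,0],[0,0,0],0]

```text
t: 7.32
eef_pos: [0.5314, 0.0908, 0.1303]
orientation: [[0.0, 1.0, 0.001], [1.0, -0.0, -0.0], [-0.0, 0.001, -1.0]]
force: [3.5, -3.8, 0.1]
finger_gap: 0.0229
```

servo_tool:
  steps:
    - [[0.25,-0.02,0],[0,0,0],0]
    - [[0.25,0,0],[0,0,0],0]
    - [[0.25,0.01,0],[0,0,0],0]
    - [[0.22,0.03,0],[0,0,0],0]
    - [[0,0,0],[0,0,0],0]

```text
t: 7.73
eef_pos: [0.5315, 0.1146, 0.1299]
orientation: [[0.0, 1.0, -0.001], [1.0, -0.0, -0.001], [-0.001, -0.001, -1.0]]
force: [1.2, -6.6, 1.0]
finger_gap: 0.0228
```

Run:
```python
from h import *
print(bot.get_state()["eef_pos"],bot.get_state()["force"])
for n,(x,y,w,h) in(("scene",(195,150,70,60)),("top",(210,145,70,60))):
    c=bot.read_camera(n);a=cv2.cvtColor(c["frame"],cv2.COLOR_RGB2BGR)[y:y+h,x:x+w]
    cv2.imwrite(f"pics/{n}5.png",cv2.resize(a,None,fx=10,fy=10,interpolation=cv2.INTER_CUBIC))
```

```text
[0.53154386 0.11456782 0.12992196] [ 1.21079428 -6.63810432  0.95545021]
```

View pics/scene5.png

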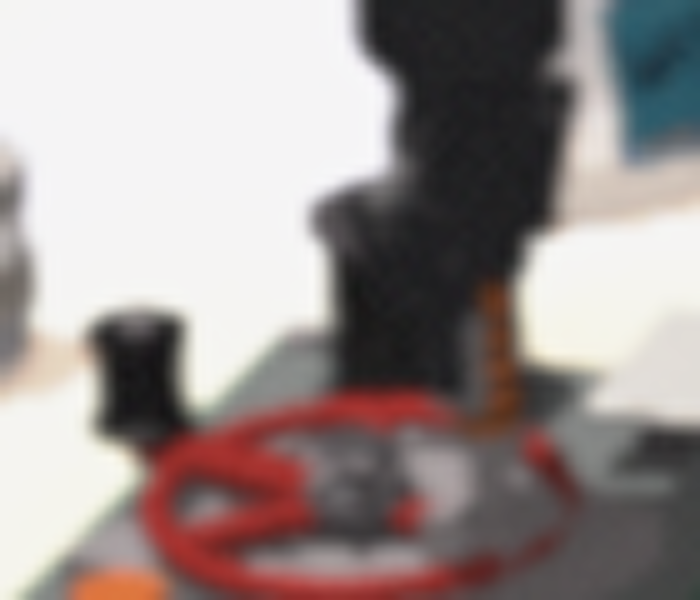

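View pics/top5.png

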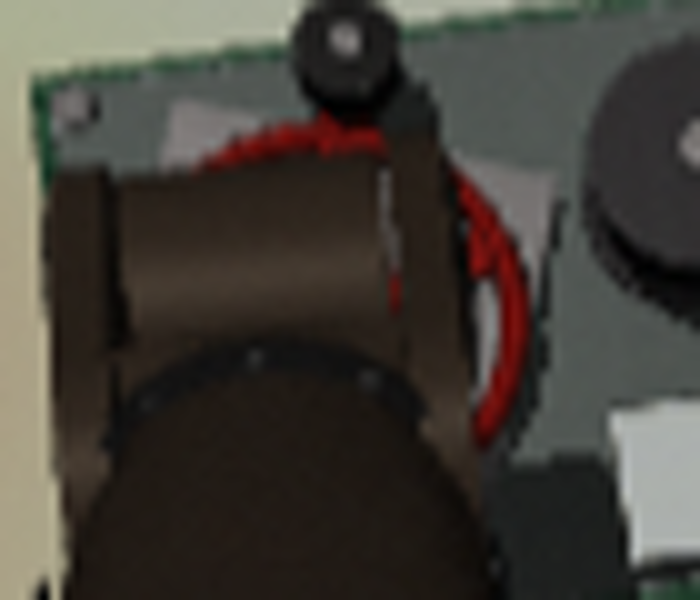

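servo_tool:
  steps:
    - [[0.06,0,0],[0,0,0],0]
    - [[0.06,0,0.1],[0,0,0],0]
    - [[0,0,0.1],[0,0,0],0]
    - [[0,0,0.05],[0,0,0],0]
    - [[0,0,0],[0,0,0],0]

```text
t: 8.25
eef_pos: [0.5314, 0.1168, 0.1235]
orientation: [[0.001, 1.0, -0.001], [1.0, -0.001, -0.001], [-0.001, -0.001, -1.0]]
force: [1.5, -6.9, -0.3]
finger_gap: 0.0229
```

servo_tool:
  steps:
    - [[0,0,0.1],[0,0,0],0]
    - [[0,0,0.1],[0,0,0],0]
    - [[0,0,0],[0,0,0],0]
    - [[0,0,0],[0,0,0],0]
    - [[0,0,0],[0,0,0],0]

```text
t: 8.67
eef_pos: [0.5316, 0.1172, 0.1186]
orientation: [[0.001, 1.0, -0.0], [1.0, -0.001, -0.0], [-0.0, -0.0, -1.0]]
force: [1.0, -5.3, 0.5]
finger_gap: 0.0227
```

servo_tool:
  steps:
    - [[0,0,0.12],[0,0,0],0]
    - [[0,0,0.12],[0,0,0],0]
    - [[0,0,0.12],[0,0,0],0]
    - [[0,0,0.1],[0,0,0],0]
    - [[0,0,0],[0,0,0],0]

```text
t: 9.08
eef_pos: [0.5316, 0.1175, 0.1065]
orientation: [[0.001, 1.0, -0.001], [1.0, -0.001, -0.0], [-0.0, -0.001, -1.0]]
force: [2.2, -4.5, -2.5]
finger_gap: 0.0228
```

servo_tool:
  steps:
    - [[0,0,0.06],[0,0,0],0]
    - [[0,0,0.06],[0,0,0],0]
    - [[0,0,0],[0,0,0],0]
    - [[0,0,0],[0,0,0],0]
    - [[0,0,0],[0,0,0],0]

```text
t: 9.5
eef_pos: [0.5317, 0.1176, 0.1046]
orientation: [[0.001, 1.0, 0.0], [1.0, -0.001, 0.0], [0.0, 0.0, -1.0]]
force: [-2.2, -4.5, 10.7]
finger_gap: 0.023
```

servo_tool:
  steps:
    - [[0,0,0.05],[0,0,0],0]
    - [[0,0,0.02],[0,0,0],0]
    - [[0,0,0],[0,0,0],0]
    - [[0,0,0],[0,0,0],0]
    - [[0,0,0],[0,0,0],0]

```text
t: 9.92
eef_pos: [0.5318, 0.1177, 0.1045]
orientation: [[0.001, 1.0, 0.002], [1.0, -0.001, 0.0], [0.0, 0.002, -1.0]]
force: [-7.1, -5.0, 31.0]
finger_gap: 0.0227
```

servo_tool:
  steps:
    - [[0,0,-0.06],[0,0,0],0]
    - [[-0.05,0,0],[0,0,0],0]
    - [[0,0,0],[0,0,0],0]
    - [[0,0,0],[0,0,0],0]
    - [[0,0,0],[0,0,0],0]

```text
t: 10.33
eef_pos: [0.5317, 0.1172, 0.1046]
orientation: [[0.001, 1.0, 0.001], [1.0, -0.001, 0.001], [0.001, 0.001, -1.0]]
force: [-3.6, 1.8, 15.0]
finger_gap: 0.0226
```

servo_tool:
  steps:
    - [[0,0,0],[0,0,0],0.5]
    - [[0,0,0],[0,0,0],0.6]
    - [[0,0,0],[0,0,0],0.7]
    - [[0,0,0],[0,0,0],0.7]
    - [[0,0,0],[0,0,0],0.7]

```text
t: 10.75
eef_pos: [0.5315, 0.1164, 0.1035]
orientation: [[0.001, 1.0, -0.001], [1.0, -0.001, 0.0], [0.0, -0.001, -1.0]]
force: [-0.3, 0.2, -0.3]
finger_gap: 0.0601
```

servo_tool:
  steps:
    - [[0,0,-0.3],[0,0,0],0.7]
    - [[0,0,-0.8],[0,0,0],0.7]
    - [[0,0,-1],[0,0,0],0.7]
    - [[0,0,-1],[0,0,0],0.7]
    - [[0,0,-1],[0,0,0],0.7]

```text
t: 11.17
eef_pos: [0.5315, 0.1163, 0.2079]
orientation: [[0.001, 1.0, -0.0], [1.0, -0.001, 0.0], [0.0, -0.0, -1.0]]
force: [0.1, 0.5, 0.3]
finger_gap: 0.06
```

Move aside to the left (+y) so the top camera sees the wheel.

servo_tool:
  steps:
    - [[1,-0.5,0],[0,0,0],0.7]
    - [[1,-0.5,0],[0,0,0],0.7]
    - [[1,-0.5,0],[0,0,0],0.7]
    - [[1,-0.3,0],[0,0,0],0.7]
    - [[1,0,0],[0,0,0],0.7]

```text
t: 11.58
eef_pos: [0.4853, 0.2424, 0.2071]
orientation: [[0.001, 1.0, -0.0], [1.0, -0.001, 0.0], [0.0, -0.0, -1.0]]
force: [1.8, -0.1, -0.0]
finger_gap: 0.0595
```

servo_tool:
  steps:
    - [[1,0,0],[0,0,0],0.7]
    - [[1,0,0],[0,0,0],0.7]
    - [[1,0,0],[0,0,0],0.7]
    - [[0,0,0],[0,0,0],0.7]
    - [[0,0,0],[0,0,0],0.7]

```text
t: 12.0
eef_pos: [0.4865, 0.3172, 0.2065]
orientation: [[-0.001, 1.0, -0.0], [1.0, 0.001, 0.0], [0.0, -0.0, -1.0]]
force: [-0.8, 0.5, -0.7]
finger_gap: 0.0596
```

Run:
```python
from h import *
print(bot.get_state()["eef_pos"],bot.get_state()["force"],bot.get_state()["t"])
for n,(x,y,w,h) in(("scene",(140,140,190,150)),("top",(140,125,170,130))):
    c=bot.read_camera(n);a=cv2.cvtColor(c["frame"],cv2.COLOR_RGB2BGR)[y:y+h,x:x+w]
    cv2.imwrite(f"pics/{n}6.png",cv2.resize(a,None,fx=4,fy=4,interpolation=cv2.INTER_CUBIC))
    print(n,(proj(c,(.5316,.1177,.131))-[x,y])*4,(proj(c,(.5316,.1177,.084))-[x,y])*4)
```

```text
[0.486464   0.31719675 0.20647331] [-0.80875919  0.46275817 -0.72320825] 12.0
scene [409.61340315 184.49177191] [411.70133582 232.68872782]
top [390.49392306 253.1028473 ] [392.78809685 261.66832668]
```

View pics/scene6.png

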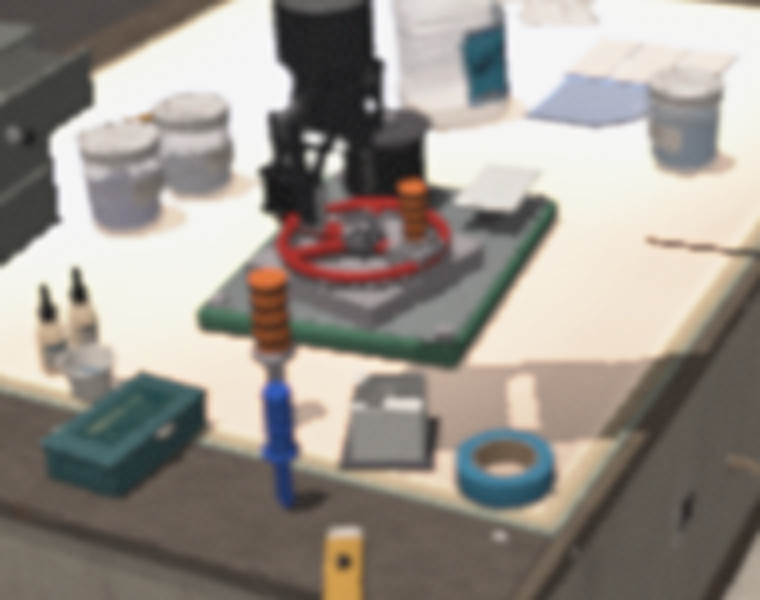

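View pics/top6.png

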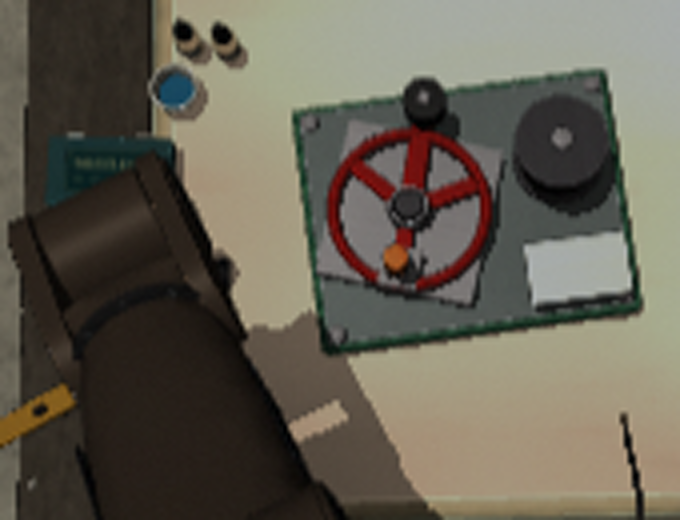

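The scene view shows the pin upright in the block with its top at (412,187), against (410,185) predicted for home. The top view shows the wheel held turned, with its roller at (425,97) and the pin at (396,257). The other things on the table look unmoved.

```bash
python3 -c "
from plant import bot
print(bot.sign_off())"
```

```text
the job is handed in; nothing more can be done
None
```

The locking pin is home in the lock hole and holds the tension wheel. I handed the job in at about 12 s of the 67 s allowed.

- **Job:** I took the smaller orange pin from its stand, put it in the bore and turned the wheel clockwise by about 0.95 rad. The pin dropped into the lock hole there. I then pushed it down, let go and moved the arm clear.
- **Pin home:** Pushing down met a hard stop, with up to 31 N on the wrist. The tool height there puts the tip at 28 mm, as given for home.
- **Wheel held:** After release, both pictures showed the pin upright in the block and the wheel still turned. The top of the pin was within about 1 pixel of where it should be.
- **Other things on the table:** They looked unmoved in the pictures. In the last top view the arm hid the stand, the tape and the other two pins, but the scene camera showed them in place.
- **Disagreements:** The pin-top position from the two cameras differed by about 4 mm before the grasp. It caused no trouble. No check failed.

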